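Fold out the crank and clamp the printed housing

ROBOT

A 6-joint arm with a two-finger parallel gripper is mounted at the origin on the work surface. World frame = base frame: x ahead of the robot, y to its left, z up, the work surface at z = 0. Lengths are in m, angles in degrees, forces in N, time in s.
With the tool pointing down it reaches from about 0.3 to 0.775 m from the base axis. Payload 14.6 kg.
Tool frame: the origin (TCP) lies on the mounting face of the last link; the fingertips stand 173 mm ahead of it and the grasp point (between the pads) lies 155 mm ahead of it; z points along the fingers, y is the line along which they close (so a half turn about z gives the same grasp; the last joint's range is limited). The gripper opens to 85 mm and grips with 20 to 120 N. Pads are 22 mm wide; open, the fingers measure 114 mm over their backs; the gripper's body (76 mm by 85 mm) begins 54 mm behind the grasp point. The pads swing forward as they close: fully open they stand 13 mm farther back than shut.
Start: joints at [-3.816, 17.183, 87.147, -0, 75.671, -3.816], TCP at [0.55, -0, 0.405] pointing down, gripper open.
Joint ranges: [-173.82, 173.82], [-45.26, 126.66], [13.44, 144.39], [-59.66, 239.66], [0, 175.72], [-146.38, 146.38]. Speed limits (degrees/s): [127.2, 127.2, 147.25, 180, 180, 180].

INTERFACE

Orientations are given as a 3x3 rotation matrix whose columns are the frame's x, y, z axes.
In Python, from station import sensors, cams, ctrl gives the robot as it stands. The module is installed in compiled form; this text tells all that it offers.
- The arm moves only by the tool play_rows, never from a script. Its argument "motion" is a list of rows, each an object of numbers: "tx", "ty", "tz": the shift along the tool's x, y, z in mm; "roll": the turn about the tool's z in rad; "fingers": the finger opening in mm, from 0 to 85.4. A call has 1 to 12 rows; each row shifts and turns the commanded pose from where the row before left it, along the tool's axes as they then stand; what a row does not reach is not made up. A row lasts 1/12 s, in which the tool goes at most 41.7 mm and 7.16 degrees, less where a joint would pass 70% of its speed; a pose out of reach is approached as far as the arm can. A call is refused whole if a number of a shift passes 41.7 or a number of a turn 0.125, either way. A call with a gripper value outside its range is refused whole. The fingers move at their own pace and stop on an object; "squeeze" is the grip in N (left out, the last holds). Time passes only in rows, so rows that do not move let the fingers close. It gives the time, the measured TCP pose, the force, the opening and the grip force at its end, in the units of the state.
- sensors.sense(): the state, without advancing time (a new reading comes with each control period).
- cams.capture(name): name is "scene" or "side" or "wrist"; returns a dict with "img" (420x560x3 uint8, red, green, blue), "z_map" (420x560 float32, m along the optical axis (not along the pixel's ray), 0 where there is no reading), "fx", "fy", "cx", "cy" (pixels), "dist" ([k1, k2, p1, p2, k3] as OpenCV has them; the pictures are not rectified), "origin" and "attitude" of the camera in the world. Camera axes: x right, y down, z forward; pixel columns grow to the right and rows downward; lengths in m; the calibration is good to about 2 mm. A picture is of the moment at which its call begins.
- ctrl.hand_in(): hands the job in; it is judged then, once.
The state is a dict: "time_s": time; "qpos": joint angles; "joint_velocities": joint speeds; "joint_efforts": joint torques, N m; "tcp_pos": TCP position; "tcp_rot": TCP orientation; "contact_force": force on the tool from outside, world axes, zero at the start; "torque": the same for the moment, N m; "grip_width": finger opening in m; "grasp_force": force on a finger pad.
Only numpy, scipy, OpenCV 4.12 (cv2) and the standard library are available. Lean on these libraries where they do the work, as an engineer would, in place of code of your own. Each camera call takes 0.05 s, during which the arm holds its last target. There are 200 camera calls.

TASK

The crank handle of the small clamping fixture is folded flat over its hub: swing it up until it stands fully upright against its stop, and only then crank clockwise (seen from above) until the sliding jaw holds the white housing firmly against the pad of the tail stop, without crushing it. Move the jaw by the crank alone, never touching the jaw or the housing, and leave the handle upright and let go, and the tyres, mouse and screwdriver around where they are.

Things in the scene. Friction and masses are not known exactly. Their poses are not given: they have to be found in the camera images.
- clamp: The fixture, fixed to the desk: an aluminium base 90 mm (its x) by 300 mm (its y, from y = -55 to +245), 12 mm thick, with a grey gear head 84 x 84 mm, top at z = 60 mm, centred on the origin. Origin on the crank's axis at desk level; z up; the jaw slides along its +y towards the tail stop. The pose differs from run to run.
- crank_axis (a point): Point on the vertical crank axis at mid-thickness of the crank arm, 99 mm above the desk. Below the arm is a steel hub column 20 mm in diameter down to the gear head's top (35 mm of open space under the arm all round it).
- crank (a joint): Crank angle, rad, growing clockwise seen from above. It starts between -0.5 and 0.5; at 0 the arm points along the clamp's +x. The flat steel arm (22 mm wide, 8 mm thick, top at 103 mm) reaches from 16 mm behind the axis to 72 mm in front. Each rad moves the jaw 8 mm towards the tail stop; about 4 to 7.5 rad are needed in all. It has a steady friction of 0.22 N m (about 4 N at the handle) and stays where it is left.
- handle_pivot (a point): Middle of the handle's hinge, near the outer end of the arm: 60 mm from the crank axis, 118 mm above the desk. The hinge's axis is level and square to the arm; two steel cheeks beside it reach from 106 to 130 mm height, 25 mm wide overall.
- handle_end (a point): Centre of the free end of the handle, 95 mm from the pivot. The handle is a black round sleeve, 18 mm in diameter, that begins 20 mm from the pivot, runs to the free end and spins freely about its own length. Folded, it lies level over the arm, with its underside 6 mm above the arm, pointing from the pivot back across the hub, its last 35 mm beyond the crank axis, where a fingertip can get under it and pry it up. Upright, its end is 213 mm above the desk.
- handle (a joint): Handle hinge angle, rad: 0 folded flat, 1.571 upright against a hard stop (its working position). It swings up and outwards, with a steady friction of 0.14 N m (under 2 N at its end), and stays at any angle where it is left.
- jaw (a joint): Travel of the sliding jaw, m, growing towards the tail stop (8 mm per rad of crank; between about -0.004 and 0.004 at the start). Dark steel block 72 mm wide, 20 mm thick, top 59 mm above the desk, driven by the crank through gears.
- jaw_face (a point): Centre of the jaw's clamping face, 36 mm above the desk.
- pad_face (a point): Centre of the unloaded face of the tail stop's pad, which looks at the jaw, 36 mm above the desk; the stop's place along the fixture differs from run to run. The pad is 70 mm wide, top 59 mm above the desk, and yields by 1 mm per 15 N of clamping.
- tailstop: The tail stop: dark steel block, 76 mm wide and 26 mm thick, top 68 mm above the desk, standing on the fixture's base beyond the housing and carrying the pad. Origin on the base's top, 8 mm behind the pad's face; its +y points away from the jaw.
- housing: The part to be clamped: a loose white printed housing, 50 mm (its x) by 40 mm (its y, the clamped thickness) by 38 mm high, with a round boss on top, standing on the base between jaw and pad, free to slide. Origin at the centre of its underside, z up. Thin-walled: firmly held means more than 10 N of clamping, crushed is more than 60 N. On the crank, 10 N of clamping is felt as 1.3 N more at the handle than when it runs free, 60 N as 8 N more; about 3 to 4 N more is right.
- tyre_a: Bystander: black toy tyre lying flat, 56 mm across, 24 mm high. Origin at the centre of its underside.
- tyre_b: Bystander: a second tyre like it.
- mouse: Bystander: black computer mouse, 98 x 56 x 26 mm. Origin at the centre of its underside.
- driver: Bystander: a screwdriver with a red handle, about 200 mm long, lying on the desk beyond the fixture (on its far side from the robot); it lies along its own x.
There are look-alikes about, which are no part of the job. Of the things like the housing, leave any that is red; of the rest the smaller one is meant.

How it is judged:
By the outcome, as a careful person would: the job done as asked, in the order asked, and still so for the second after the job is handed in, with the robot touching nothing.
It also fails if it takes over 72 s, if anything falls off the work surface, if the arm or the gripper's body presses on something with over 40 N, if the wrist force passes 120 N, or if a joint passes its speed limit or range.

## Working session

There is one attempt and no reset: what is moved stays moved. The work goes in short steps, Python scripts to look and compute and a tool call to move; the robot and the scene stay as the last step left them, time stands still between calls to the robot, and variables do not carry over. Pictures are saved under pics/ and viewed, at most 10 in all, crops included, and the job is handed in when it is done.

Besides the shell and the picture viewer there is one more tool, called after "Call:" in YAML: its name, and indented under it one key for each argument. play_rows: Moves the arm, as the interface text tells. Its arguments: {"type":"object","properties":{"motion":{"type":"array"},"squeeze":{"type":"number"}},"required":["motion"]}

```bash
mkdir -p pics
cat > h.py <<'E'
import numpy as np, cv2
from station import sensors, cams, ctrl
def cap(n):
    d=cams.capture(n); d['K']=np.array([[d['fx'],0,d['cx']],[0,d['fy'],d['cy']],[0,0,1.]]); d['dist']=np.array(d['dist'],float)
    d['R']=np.array(d['attitude'],float); d['o']=np.array(d['origin'],float); return d
def rays(d,uv):
    p=cv2.undistortPoints(np.array(uv,float).reshape(-1,1,2),d['K'],d['dist']).reshape(-1,2)
    return np.c_[p,np.ones(len(p))]@d['R'].T
def onplane(d,uv,z):
    r=rays(d,uv); return d['o']+r*((z-d['o'][2])/r[:,2])[:,None]
def cloud(d):
    v,u=np.mgrid[:420,:560]; r=rays(d,np.c_[u.ravel(),v.ravel()])
    return (d['o']+r*d['z_map'].reshape(-1,1)).reshape(420,560,3)
def proj(d,P):
    Rt=d['R'].T; return cv2.projectPoints(np.array(P,float).reshape(-1,1,3),cv2.Rodrigues(Rt)[0],-Rt@d['o'],d['K'],d['dist'])[0].reshape(-1,2)
E
python3 - <<'E'
from h import *
s=sensors.sense(); print(s)
ims=[]
for n in ['scene','side','wrist']:
    d=cap(n); print(n,d['o'],d['R'].round(3).tolist(),d['fx']); np.savez('pics/%s0.npz'%n,img=d['img'],z=d['z_map'])
    cv2.imwrite('pics/%s0.png'%n,d['img'][:,:,::-1])
E
```

```text
{'time_s': 0.0, 'qpos': array([-3.81778661e+00,  1.72167292e+01,  8.71843007e+01,  1.84465754e-04,
        7.56698260e+01, -3.81518779e+00]), 'joint_velocities': array([ 0.00048221,  0.08049536, -0.16419461,  0.11523368, -0.04087269,
       -0.00758344]), 'joint_efforts': array([ 2.33377898e-03, -5.43485534e+01, -3.61782753e+01,  2.82532977e-05,
        4.14875918e-03, -3.55991256e-05]), 'tcp_pos': array([ 5.49955452e-01, -1.78579956e-05,  4.04081109e-01]), 'tcp_rot': array([[ 4.62092968e-05,  9.99999238e-01, -1.23371614e-03],
       [ 9.99999995e-01, -4.61039053e-05,  8.54543197e-05],
       [ 8.53973755e-05, -1.23372008e-03, -9.99999235e-01]]), 'contact_force': array([-0.08089828, -0.24935628,  0.50683501]), 'torque': array([-0.01008965, -0.02291255, -0.02705941]), 'grasp_force': 0.0, 'grip_width': 0.08543241683487664}
scene [ 0.79852302 -0.31002437  0.79544346] [[0.742, 0.589, -0.32], [0.67, -0.642, 0.374], [0.015, -0.492, -0.871]] 460.6649903152181
side [ 0.21122141 -0.63955293  0.60616347] [[0.877, -0.266, 0.401], [-0.481, -0.516, 0.709], [0.018, -0.814, -0.58]] 539.3009447299246
wrist [0.55041594 0.0718423  0.37208434] [[1.0, 0.0, -0.001], [0.0, -0.96, -0.28], [-0.001, 0.28, -0.96]] 296.4336921746678
```

View pics/scene0.png

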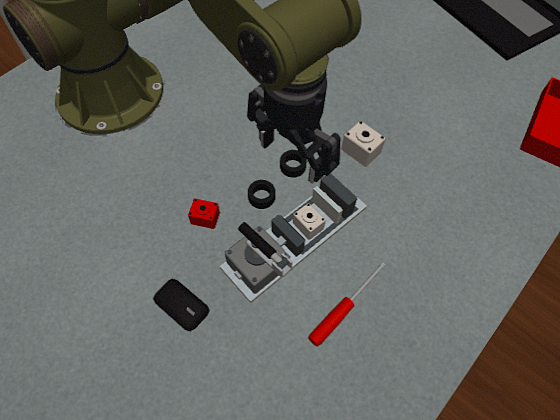

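View pics/side0.png

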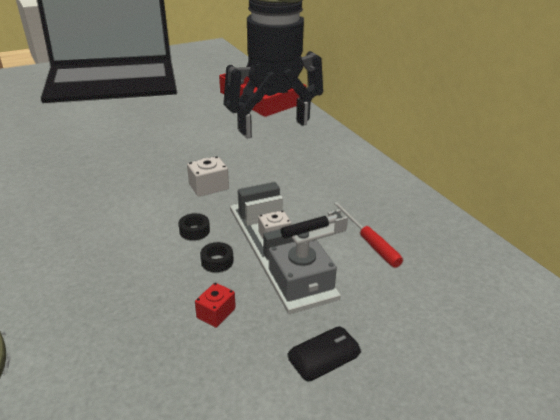

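The scene view shows the fixture's gear head at (250,260), the black handle folded over the hub at (262,238), the jaw at (288,232), the small white housing at (309,217) and the tail stop at (338,195). The side view shows the same layout, with the handle at (305,227) and its cheeks at (338,218).

There are three housing look-alikes in the scene view: red at (204,213), large white at (363,142) and small white at (309,217). The small white one is meant, because it is not red, it is the smaller of the rest, and it already stands between jaw and pad.

Run:
```python
from h import *
C=[];I=[]
for n in ['scene','side']:
    d=cap(n); P=cloud(d); ok=(d['z_map']>0)
    m=ok&(P[...,0]>.3)&(P[...,0]<.8)&(P[...,1]>-.4)&(P[...,1]<.2)
    if n=='scene': crop=cv2.resize(d['img'][150:310,200:390],None,fx=4,fy=4,interpolation=cv2.INTER_CUBIC)[:600]; cv2.imwrite('pics/crop.png',crop[:,:,::-1])
    C.append(P[m]);I.append(d['img'][m])
    x=P[m];c=d['img'][m].astype(int)
    # handle: dark, z .106...135
    h=(c.max(1)<60)&(x[:,2]>.107)&(x[:,2]<.135); 
    # largest cluster: near median
    X=x[h]; X=X[np.linalg.norm(X[:,:2]-np.median(X[:,:2],0),axis=1)<.08]
    mu=X.mean(0);w,v=np.linalg.eigh(np.cov((X-mu).T)); t=(X-mu)@v[:,2]
    print(n,'handle',len(X),mu.round(4),v[:,2].round(3),'ends',(mu+v[:,2]*t.min()).round(4),(mu+v[:,2]*t.max()).round(4),'ztop',np.percentile(X[:,2],95))
    near=np.linalg.norm(x[:,:2]-mu[:2],axis=1)
    for nm,lo,hi,r in [('base',.009,.0155,.35),('head',.057,.0635,.09),('tail',.065,.071,.3),]:
        g=(x[:,2]>lo)&(x[:,2]<hi)&(near<r)
        if nm=='base': g&=(c.min(1)>90)
        Y=x[g][:,:2]
        if len(Y)<10: print(nm,len(Y)); continue
        # biggest component by image
        mk=np.zeros((420,560),np.uint8); mk[m]=g; 
        k,l,st,ce=cv2.connectedComponentsWithStats(mk); 
        for j in np.argsort(-st[1:,4])[:3]+1:
            Q=P[l==j][:,:2]
            if len(Q)>25: print(nm,len(Q),ce[j].round(),[np.round(q,4) for q in cv2.minAreaRect(Q.astype(np.float32)*1000)])
```

```text
scene handle 483 [ 0.5635 -0.0854  0.124 ] [-0.999  0.038  0.016] ends [ 0.6229 -0.0877  0.123 ] [ 0.5214 -0.0838  0.1247] ztop 0.12751770348489852
base 457 [324. 235.] [array([598.213 ,  57.6755]), array([199.3742,  43.864 ]), np.float64(82.0242)]
base 416 [243. 282.] [array([ 554.0489, -102.4746]), array([71.2871, 90.2116]), np.float64(83.3058)]
base 240 [315. 223.] [array([571.7159,  46.9662]), array([77.8899, 59.3827]), np.float64(82.6275)]
head 841 [248. 263.] [array([ 554.4196, -101.507 ]), array([47.9194, 83.4204]), np.float64(81.8281)]
head 340 [289. 231.] [array([565.2689, -10.4981]), array([20.9222, 70.9298]), np.float64(83.3822)]
head 268 [271. 241.] [array([560.5972, -48.8745]), array([14.9908, 81.6209]), np.float64(84.2192)]
tail 434 [339. 189.] [array([579.8759, 114.591 ]), array([26.8088, 72.9424]), np.float64(81.4585)]
tail 120 [253. 257.] [array([555.6183, -95.3669]), array([19.5239, 40.9706]), np.float64(87.4542)]
side handle 501 [ 0.5548 -0.0899  0.1218] [-0.998  0.063 -0.027] ends [ 0.5954 -0.0924  0.1229] [ 0.5204 -0.0877  0.1209] ztop 0.12635970094644278
base 1084 [281. 269.] [array([567.11  ,   7.8041]), array([300.2083,  90.9895]), np.float64(83.0932)]
base 104 [348. 216.] [array([725.1203,  26.8369]), array([91.4217,  6.9084]), np.float64(88.608)]
head 1227 [301. 261.] [array([555.8665, -85.5284]), array([84.4498, 82.7333]), np.float64(84.0739)]
head 102 [272. 235.] [array([543.3832, -11.5894]), array([19.2106, 30.8709]), np.float64(89.5781)]
tail 296 [258. 189.] [array([579.0215, 112.4725]), array([27.7207, 75.0073]), np.float64(82.9273)]
tail 140 [302. 256.] [array([555.2568, -89.7577]), array([33.6906, 42.8345]), np.float64(70.9275)]
```

View pics/crop.png

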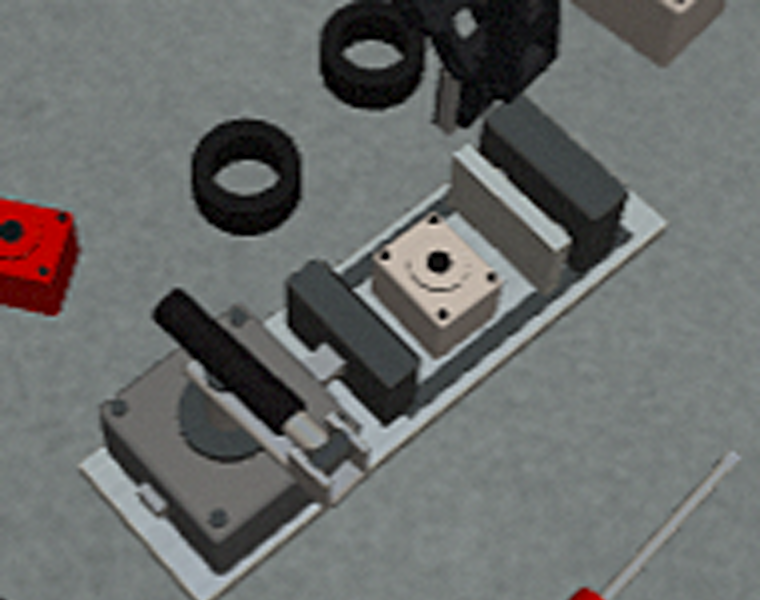

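The enlarged crop confirms it: the smaller white housing, at crop (440,270), is the one between jaw and pad. The crank axis comes out at about (0.5557, -0.086), with the arm pointing at about -3° and the handle's top at z ≈ 0.127. All of these agree with the sizes given. Next I move over the handle.

Call:
play_rows:
  motion:
    - {"tx":-28.5,"ty":-1.5,"fingers":85}
    - {"tx":-28.5,"ty":-1.5}
    - {"tx":-28.5,"ty":-1.5}
    - {"roll":0.124}
    - {"roll":0.124}
    - {"roll":0.124}
    - {"roll":0.124}
    - {"roll":0.124}
    - {"roll":0.124}
    - {"roll":0.124}
    - {"roll":0.124}
    - {"roll":0.124}

```text
invalid input
```

Call:
play_rows:
  motion:
    - {"roll":0.124}
    - {"roll":0.124}
    - {"roll":0.124}
    - {"roll":0.124}
    - {"roll":0.011}
    - {"tz":0}
    - {"tz":0}

```text
invalid input
```

Run:
```python
from h import *
s=sensors.sense(); print(s['time_s'],s['tcp_pos'].round(4),s['tcp_rot'].round(4).tolist(),s['qpos'].round(1),s['contact_force'].round(2))
d=cap('wrist'); P=cloud(d); cv2.imwrite('pics/w1.png',d['img'][:,:,::-1])
print(d['o'])
T=(P-s['tcp_pos'])@s['tcp_rot']*1000
c=d['img'].max(2)
m=(d['z_map']>0)&(P[...,2]>.107)&(P[...,2]<.135)&(np.abs(P[...,0]-.56)<.09)&(np.abs(P[...,1]+.087)<.035)
for nm,g in [('dark',m&(c<60)),('all',m)]:
    X=P[g]; mu=X.mean(0);w,v=np.linalg.eigh(np.cov((X-mu).T));t=(X-mu)@v[:,2]
    print(nm,len(X),mu.round(4),v[:,2].round(3),(mu+v[:,2]*t.min()).round(4),(mu+v[:,2]*t.max()).round(4), 'tool y',np.percentile(T[g][:,1],[1,50,99]).round(1),'x',np.percentile(T[g][:,0],[1,99]).round(1))
    r=cv2.minAreaRect((X[:,:2]*1000).astype(np.float32)); print(r)
```

```text
0.25 [ 0.55   -0.      0.4044] [[-0.0, 1.0, -0.0005], [1.0, 0.0, 0.0], [0.0, -0.0005, -1.0]] [-3.8 17.2 87.2  0.  75.7 -3.8] [ 0.85  0.12 -0.85]
[0.55044742 0.07184026 0.37233299]
dark 1250 [ 0.558  -0.0802  0.1231] [-0.999  0.051 -0.006] [ 0.5943 -0.0821  0.1234] [ 0.5222 -0.0784  0.1229] tool y [-26.9   8.1  43.4] x [-89.  -73.9]
((558.213623046875, -81.86569213867188), (14.663141250610352, 72.16643524169922), 87.37821197509766)
all 2178 [ 0.5775 -0.0816  0.1217] [-0.998  0.052  0.039] [ 0.6268 -0.0842  0.1197] [ 0.5216 -0.0787  0.1239] tool y [-27.   28.9  75.6] x [-97.8 -73.4]
((573.9219360351562, -84.11673736572266), (26.412033081054688, 105.3273696899414), 87.06483459472656)
```

View pics/w1.png

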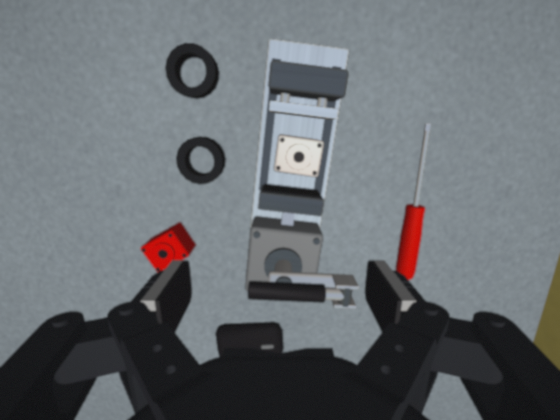

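The wrist view shows the black handle at about (287,291), the cheeks at (345,290), the jaw at (290,200), the housing at (299,157) and the pad at (303,107). It agrees with my estimate. The move was refused, so I retry with every key filled in.

Call:
play_rows:
  motion:
    - {"tx":-28.5,"ty":-1.5,"tz":0,"roll":0,"fingers":85}
    - {"tx":-28.5,"ty":-1.5,"tz":0,"roll":0,"fingers":85}
    - {"tx":-28.5,"ty":-1.5,"tz":0,"roll":0,"fingers":85}
    - {"tx":0,"ty":0,"tz":0,"roll":0.124,"fingers":85}
    - {"tx":0,"ty":0,"tz":0,"roll":0.124,"fingers":85}
    - {"tx":0,"ty":0,"tz":0,"roll":0.124,"fingers":85}
    - {"tx":0,"ty":0,"tz":0,"roll":0.124,"fingers":85}
    - {"tx":0,"ty":0,"tz":0,"roll":0.124,"fingers":85}
    - {"tx":0,"ty":0,"tz":0,"roll":0.124,"fingers":85}
    - {"tx":0,"ty":0,"tz":0,"roll":0.124,"fingers":85}
    - {"tx":0,"ty":0,"tz":0,"roll":0.124,"fingers":85}
    - {"tx":0,"ty":0,"tz":0,"roll":0.124,"fingers":85}

```text
time_s: 1.3
tcp_pos: [0.5455, -0.0855, 0.4046]
tcp_rot: [[0.901, 0.434, -0.0], [0.434, -0.901, 0.0], [-0.0, -0.0, -1.0]]
contact_force: [0.0, -0.1, 0.6]
grip_width: 0.0851
grasp_force: 0.0
```

Call:
play_rows:
  motion:
    - {"tx":0,"ty":0,"tz":20,"roll":0.124,"fingers":85}
    - {"tx":0,"ty":0,"tz":20,"roll":0.124,"fingers":85}
    - {"tx":0,"ty":0,"tz":20,"roll":0.124,"fingers":85}
    - {"tx":0,"ty":0,"tz":20,"roll":0.124,"fingers":85}
    - {"tx":0,"ty":0,"tz":0,"roll":0,"fingers":85}

```text
time_s: 1.72
tcp_pos: [0.5449, -0.0854, 0.321]
tcp_rot: [[0.999, -0.047, -0.006], [-0.047, -0.999, 0.001], [-0.006, -0.001, -1.0]]
contact_force: [-0.8, 0.1, -0.4]
grip_width: 0.0849
grasp_force: 0.0
```

Run:
```python
from h import *
s=sensors.sense(); print(s['time_s'],s['tcp_pos'].round(4),s['tcp_rot'].round(4).tolist(),s['qpos'].round(1),s['contact_force'].round(2))
for n in ['wrist','side','scene']:
    d=cap(n); P=cloud(d); cv2.imwrite('pics/%s2.png'%n,d['img'][:,:,::-1])
    T=(P-s['tcp_pos'])@s['tcp_rot']*1000
    m=(d['z_map']>0)&(P[...,2]>.112)&(P[...,2]<.132)&(np.abs(P[...,0]-.56)<.05)&(np.abs(P[...,1]+.087)<.02)&(d['img'].max(2)<60)
    if m.sum()<30: print(n,m.sum()); continue
    X=T[m]
    print(n,len(X),'tool y',np.percentile(X[:,1],[1,50,99]).round(1),'x',np.percentile(X[:,0],[1,99]).round(1))
    # circle-fit per cross-section: y,z with r=9
    from scipy.optimize import least_squares
    f=lambda p:np.hypot(X[:,1]-p[0]-p[1]*X[:,0],X[:,2]-p[2])-9
    r=least_squares(f,[0,0,287-0],loss='soft_l1'); zc=s['tcp_pos'][2]-r.x[2]/1000
    print('axis y at x=0',r.x.round(3),'world z',zc,'rms',np.std(f(r.x)))
```

```text
1.7167 [ 0.5449 -0.0854  0.321 ] [[0.9989, -0.0473, -0.0057], [-0.0473, -0.9989, 0.0013], [-0.0058, -0.001, -1.0]] [-12.7  22.1  92.2  -0.   66.   80. ] [-0.84  0.14 -0.36]
wrist 3173 tool y [-9.5 -1.4  6.3] x [-20.3  50.9]
axis y at x=0 [-6.08000e-01 -6.60000e-02  2.36821e+02] world z 0.08417006377565375 rms 1.3817005122173018
side 417 tool y [-4.5  5.8  9.1] x [-22.8  49.8]
axis y at x=0 [2.85200e+00 1.08000e-01 2.29141e+02] world z 0.09185016087232878 rms 3.6246835155363426
scene 451 tool y [-9.7  0.   6.4] x [-21.1  52.5]
axis y at x=0 [-1.65000e-01  5.20000e-02  2.29988e+02] world z 0.09100286423086243 rms 2.6553219719961056
```

Call:
play_rows:
  motion:
    - {"tx":0,"ty":-1,"tz":20,"roll":0,"fingers":50}
    - {"tx":0,"ty":0,"tz":20,"roll":0,"fingers":30}
    - {"tx":0,"ty":0,"tz":0,"roll":0,"fingers":10}
    - {"tx":0,"ty":0,"tz":0,"roll":0,"fingers":10}
    - {"tx":0,"ty":0,"tz":0,"roll":0,"fingers":10}
    - {"tx":0,"ty":0,"tz":0,"roll":0,"fingers":10}
    - {"tx":0,"ty":0,"tz":0,"roll":0,"fingers":10}
    - {"tx":0,"ty":0,"tz":0,"roll":0,"fingers":10}
  squeeze: 25

```text
time_s: 2.53
tcp_pos: [0.5459, -0.0845, 0.2861]
tcp_rot: [[0.999, -0.041, 0.003], [-0.041, -0.999, -0.0], [0.003, 0.0, -1.0]]
contact_force: [0.4, 0.8, 6.6]
grip_width: 0.0169
grasp_force: 27.2
```

Call:
play_rows:
  motion:
    - {"tx":0,"ty":0,"tz":0,"roll":0,"fingers":32}
    - {"tx":0,"ty":0,"tz":2.5,"roll":0,"fingers":32}
    - {"tx":0,"ty":0,"tz":2.5,"roll":0,"fingers":24}
    - {"tx":0,"ty":0,"tz":0,"roll":0,"fingers":10}
    - {"tx":0,"ty":0,"tz":0,"roll":0,"fingers":10}
    - {"tx":0,"ty":0,"tz":0,"roll":0,"fingers":10}
    - {"tx":0,"ty":0,"tz":0,"roll":0,"fingers":10}
  squeeze: 25

```text
time_s: 3.12
tcp_pos: [0.5454, -0.0845, 0.2793]
tcp_rot: [[0.999, -0.041, -0.001], [-0.041, -0.999, 0.0], [-0.001, -0.0, -1.0]]
contact_force: [-1.8, -0.2, -2.6]
grip_width: 0.0166
grasp_force: 24.5
```

Call:
play_rows:
  motion:
    - {"tx":0.2,"ty":0,"tz":-4.8,"roll":0,"fingers":10}
    - {"tx":0.4,"ty":0,"tz":-4.8,"roll":0,"fingers":10}
    - {"tx":0.8,"ty":0,"tz":-4.7,"roll":0,"fingers":10}
    - {"tx":1.1,"ty":0,"tz":-4.7,"roll":0,"fingers":10}
    - {"tx":1.4,"ty":0,"tz":-4.6,"roll":0,"fingers":10}
    - {"tx":1.7,"ty":0,"tz":-4.5,"roll":0,"fingers":10}
    - {"tx":2.0,"ty":0,"tz":-4.3,"roll":0,"fingers":10}
    - {"tx":2.2,"ty":0,"tz":-4.2,"roll":0,"fingers":10}
    - {"tx":2.5,"ty":0,"tz":-4.1,"roll":0,"fingers":10}
    - {"tx":2.8,"ty":0,"tz":-3.9,"roll":0,"fingers":10}
    - {"tx":3.0,"ty":0,"tz":-3.7,"roll":0,"fingers":10}
    - {"tx":3.3,"ty":0,"tz":-3.5,"roll":0,"fingers":10}

```text
time_s: 4.12
tcp_pos: [0.5671, -0.0854, 0.3317]
tcp_rot: [[0.999, -0.041, -0.001], [-0.041, -0.999, 0.0], [-0.001, -0.0, -1.0]]
contact_force: [0.1, 0.1, -7.2]
grip_width: 0.0167
grasp_force: 24.5
```

Call:
play_rows:
  motion:
    - {"tx":3.5,"ty":0,"tz":-3.3,"roll":0,"fingers":10}
    - {"tx":3.7,"ty":0,"tz":-3.0,"roll":0,"fingers":10}
    - {"tx":3.9,"ty":0,"tz":-2.8,"roll":0,"fingers":10}
    - {"tx":4.1,"ty":0,"tz":-2.5,"roll":0,"fingers":10}
    - {"tx":4.2,"ty":0,"tz":-2.2,"roll":0,"fingers":10}
    - {"tx":4.3,"ty":0,"tz":-2.0,"roll":0,"fingers":10}
    - {"tx":4.5,"ty":0,"tz":-1.7,"roll":0,"fingers":10}
    - {"tx":4.6,"ty":0,"tz":-1.4,"roll":0,"fingers":10}
    - {"tx":4.7,"ty":0,"tz":-1.1,"roll":0,"fingers":10}
    - {"tx":4.7,"ty":0,"tz":-0.8,"roll":0,"fingers":10}
    - {"tx":4.8,"ty":0,"tz":-0.4,"roll":0,"fingers":10}
    - {"tx":4.8,"ty":0,"tz":-0.2,"roll":0,"fingers":10}

```text
time_s: 5.12
tcp_pos: [0.6191, -0.0876, 0.353]
tcp_rot: [[0.999, -0.041, -0.0], [-0.041, -0.999, -0.0], [-0.0, 0.0, -1.0]]
contact_force: [-4.3, -0.6, -1.7]
grip_width: 0.0134
grasp_force: 22.0
```

Run:
```python
from h import *
s=sensors.sense(); print(s['time_s'],s['tcp_pos'].round(4),s['contact_force'].round(2))
a=cap('side')['img'][150:350,200:420]; b=cap('scene')['img'][130:330,170:390]
cv2.imwrite('pics/up.png',cv2.resize(np.hstack([a,b]),(792,360))[:,:,::-1])
```

```text
5.1167 [ 0.6191 -0.0876  0.353 ] [-4.3  -0.59 -1.73]
```

View pics/up.png

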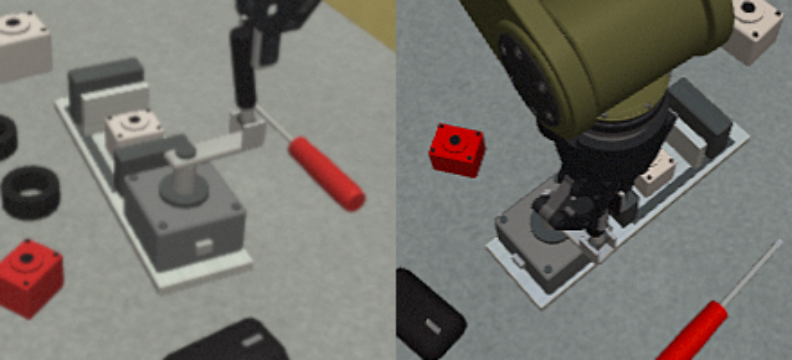

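The side view shows the handle standing above its cheeks at crop (245,115), held in the fingers. The grip width of 13 mm is odd for an 18 mm sleeve, so I open and measure the handle.

Call:
play_rows:
  motion:
    - {"tx":0,"ty":0,"tz":0,"roll":0,"fingers":50}
    - {"tx":0,"ty":0,"tz":0,"roll":0,"fingers":50}
    - {"tx":0,"ty":0,"tz":0,"roll":0,"fingers":50}

```text
time_s: 5.47
tcp_pos: [0.6187, -0.0874, 0.3533]
tcp_rot: [[0.999, -0.041, 0.001], [-0.041, -0.999, -0.0], [0.001, -0.0, -1.0]]
contact_force: [0.2, 0.3, -0.0]
grip_width: 0.0486
grasp_force: 0.0
```

Run:
```python
from h import *
s=sensors.sense(); print(s['time_s'],s['tcp_pos'].round(4),s['contact_force'].round(2),s['grip_width'])
ims=[]
for n in ['side','wrist','scene']:
    d=cap(n); P=cloud(d); im=d['img']; ims.append(im)
    T=(P-s['tcp_pos'])@s['tcp_rot']*1000
    for lo,hi in [(.135,.15),(.15,.165),(.165,.18),(.18,.195),(.195,.21)]:
        m=(d['z_map']>0)&(P[...,2]>lo)&(P[...,2]<hi)&(np.abs(T[...,0])<35)&(np.abs(T[...,1])<17)&(im.max(2)<70)
        if m.sum()>15: print(n,lo,m.sum(),'x',np.percentile(T[m][:,0],[2,50,98]).round(1),'y',np.percentile(T[m][:,1],[2,50,98]).round(1))
    if n=='side':
        q=proj(d,s['tcp_pos']+np.array([0,0,-.18])); print(q)
cv2.imwrite('pics/up2.png',cv2.resize(np.hstack([cv2.resize(ims[0][120:260,270:410],(400,400)),cv2.resize(ims[1][150:420,150:420],(400,400))]),None,fx=1,fy=1)[:,:,::-1])
```

```text
5.4667 [ 0.6187 -0.0874  0.3533] [ 0.17  0.26 -0.05] 0.04855285592523041
side 0.135 59 x [-16.5 -10.3  -2. ] y [1.1 7.5 9.9]
side 0.15 89 x [-17.9 -11.6  -2. ] y [ 1.8  7.4 10.7]
side 0.165 92 x [-21.  -14.8  -6.2] y [ 1.4  7.6 10. ]
side 0.18 96 x [-23.2 -17.   -6.8] y [ 1.2  7.7 10.7]
side 0.195 114 x [-25.6 -20.3 -10.7] y [-5.6  6.9 10.2]
[[341.00576209 186.66373632]]
wrist 0.135 206 x [-5.2 -0.   1.6] y [-7.7 -0.1  7.6]
wrist 0.15 389 x [-8.7 -2.4 -0.1] y [-8.7 -0.2  7.9]
wrist 0.165 483 x [-10.8  -4.7  -2.4] y [-8.6 -0.8  7.9]
wrist 0.18 594 x [-11.8  -6.7  -4.6] y [-8.3 -0.3  7.7]
wrist 0.195 1007 x [-24.5  -9.5  -6.6] y [-8.3 -0.3  7.5]
scene 0.135 29 x [-2.9 -0.2  2.5] y [-6.   3.1  6.2]
scene 0.15 31 x [-3.8 -1.1  0.2] y [-4.5  2.1  6. ]
scene 0.165 32 x [-4.9 -3.1 -0.9] y [-4.6  0.3  5.5]
```

View pics/up2.png

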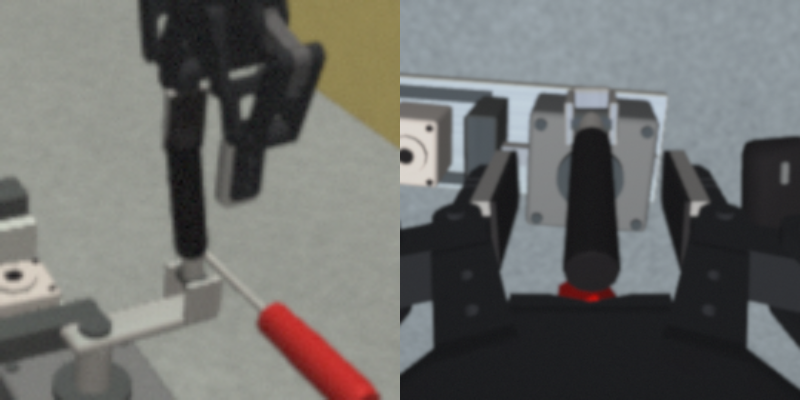

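The handle still leans about 9° inward: it slipped in the pads. I regrasp it centred, lower and firmer, and push it outward to the stop.

Call:
play_rows:
  motion:
    - {"tx":-7,"ty":0,"tz":5,"roll":0,"fingers":50}
    - {"tx":-7,"ty":0,"tz":10,"roll":0,"fingers":40}
    - {"tx":0,"ty":0,"tz":0,"roll":0,"fingers":20}
    - {"tx":0,"ty":0,"tz":0,"roll":0,"fingers":8}
    - {"tx":0,"ty":0,"tz":0,"roll":0,"fingers":8}
    - {"tx":0,"ty":0,"tz":0,"roll":0,"fingers":8}
    - {"tx":0,"ty":0,"tz":0,"roll":0,"fingers":8}
  squeeze: 50

```text
time_s: 6.2
tcp_pos: [0.6048, -0.087, 0.338]
tcp_rot: [[0.999, -0.041, -0.0], [-0.041, -0.999, -0.0], [-0.0, 0.0, -1.0]]
contact_force: [-2.7, -1.4, -1.2]
grip_width: 0.0166
grasp_force: 49.1
```

Call:
play_rows:
  motion:
    - {"tx":3,"ty":0,"tz":0,"roll":0,"fingers":8}
    - {"tx":3,"ty":0,"tz":0,"roll":0,"fingers":8}
    - {"tx":2,"ty":0,"tz":0,"roll":0,"fingers":8}
    - {"tx":0,"ty":0,"tz":0,"roll":0,"fingers":8}

```text
time_s: 6.53
tcp_pos: [0.6127, -0.0874, 0.3383]
tcp_rot: [[0.999, -0.041, -0.001], [-0.041, -0.999, -0.0], [-0.001, 0.0, -1.0]]
contact_force: [-8.0, -2.1, 3.7]
grip_width: 0.0172
grasp_force: 49.5
```

Call:
play_rows:
  motion:
    - {"tx":1.5,"ty":0,"tz":0,"roll":0,"fingers":8}
    - {"tx":1.5,"ty":0,"tz":0,"roll":0,"fingers":8}
    - {"tx":0,"ty":0,"tz":0,"roll":0,"fingers":8}

```text
time_s: 6.78
tcp_pos: [0.6157, -0.0876, 0.3383]
tcp_rot: [[0.999, -0.041, -0.001], [-0.041, -0.999, -0.0], [-0.001, 0.0, -1.0]]
contact_force: [-7.7, -1.0, 3.3]
grip_width: 0.0167
grasp_force: 49.4
```

Call:
play_rows:
  motion:
    - {"tx":1.5,"ty":0,"tz":0,"roll":0,"fingers":8}
    - {"tx":1.5,"ty":0,"tz":0,"roll":0,"fingers":8}
    - {"tx":0,"ty":0,"tz":0,"roll":0,"fingers":8}

```text
time_s: 7.03
tcp_pos: [0.6185, -0.0877, 0.3381]
tcp_rot: [[0.999, -0.041, -0.002], [-0.041, -0.999, -0.0], [-0.002, 0.0, -1.0]]
contact_force: [-10.5, -2.0, 2.2]
grip_width: 0.0168
grasp_force: 49.5
```

Run:
```python
from h import *
s=sensors.sense(); print(s['time_s'],s['tcp_pos'].round(4),s['contact_force'].round(2),s['grip_width'])
for n in ['side','wrist','scene']:
    d=cap(n); P=cloud(d); im=d['img']
    T=(P-s['tcp_pos'])@s['tcp_rot']*1000
    for lo,hi in [(.133,.14),(.14,.15),(.15,.16),(.16,.17),(.195,.205),(.205,.214)]:
        m=(d['z_map']>0)&(P[...,2]>lo)&(P[...,2]<hi)&(np.abs(T[...,0])<35)&(np.abs(T[...,1])<14)&(im.max(2)<70)
        if m.sum()>15: print(n,lo,m.sum(),'x',np.percentile(T[m][:,0],[2,50,98]).round(1),'y',np.percentile(T[m][:,1],[2,50,98]).round(1))
```

```text
7.0333 [ 0.6185 -0.0877  0.3381] [-10.49  -1.95   2.19] 0.016825390657047887
side 0.14 56 x [-10.7  -6.1   3.8] y [0.8 7.3 9.7]
side 0.15 56 x [-10.9  -6.9   2.7] y [-0.6  7.3 10.8]
side 0.16 30 x [-10.9  -8.9  -6.1] y [-8.6  4.  11.3]
side 0.195 45 x [-10.9  -9.   -5.9] y [-12.8   0.4  10.1]
side 0.205 77 x [-11.4  -7.8   2.7] y [-12.9  -4.   13. ]
wrist 0.133 16 x [2.3 5.5 6.5] y [-5.8 -0.1  6.3]
wrist 0.14 163 x [1.8 5.6 6.8] y [-7.8 -0.2  6.9]
wrist 0.15 200 x [-0.4  5.5  6.8] y [-8.9 -0.7  7.4]
wrist 0.16 287 x [ 0.5  5.6 10.9] y [-9.4 -0.7  7.4]
wrist 0.195 911 x [-5.   6.  11.7] y [-10.6  -0.4   9.2]
wrist 0.205 2205 x [-8.1  2.1 12.9] y [-12.8  -0.4  13. ]
scene 0.16 16 x [ 4.5  7.1 11.3] y [-11.5  -5.8  13.4]
scene 0.195 24 x [ 3.8  9.2 12. ] y [-12.9 -10.1  10.8]
scene 0.205 18 x [ 5.7 12.5 14.1] y [-13.5 -11.4  13.8]
```

The wrist depth now gives a constant outer surface over the handle's height, so it is vertical. The force rise shows it is on the stop, and its centre at x ≈ 0.616 matches the expected pivot. For cranking I'll use the fingers as a loose cage turning with the crank, so nothing pulls the handle off its stop. First I open, recentre and turn the tool half a turn for joint range.

Call:
play_rows:
  motion:
    - {"tx":0,"ty":0,"tz":0,"roll":0,"fingers":60}
    - {"tx":0,"ty":0,"tz":0,"roll":0,"fingers":60}
    - {"tx":-1.2,"ty":0,"tz":0,"roll":0,"fingers":60}
    - {"tx":-1.2,"ty":0,"tz":0,"roll":0,"fingers":60}
    - {"tx":0,"ty":0,"tz":0,"roll":-0.1208,"fingers":60}
    - {"tx":0,"ty":0,"tz":0,"roll":-0.1208,"fingers":60}
    - {"tx":0,"ty":0,"tz":0,"roll":-0.1208,"fingers":60}
    - {"tx":0,"ty":0,"tz":0,"roll":-0.1208,"fingers":60}
    - {"tx":0,"ty":0,"tz":0,"roll":-0.1208,"fingers":60}
    - {"tx":0,"ty":0,"tz":0,"roll":-0.1208,"fingers":60}
    - {"tx":0,"ty":0,"tz":0,"roll":-0.1208,"fingers":60}
    - {"tx":0,"ty":0,"tz":0,"roll":-0.1208,"fingers":60}

```text
time_s: 8.18
tcp_pos: [0.6163, -0.0873, 0.338]
tcp_rot: [[0.597, 0.802, 0.0], [0.802, -0.597, 0.0], [0.0, 0.0, -1.0]]
contact_force: [0.1, 0.0, 0.1]
grip_width: 0.0599
grasp_force: 0.0
```

Call:
play_rows:
  motion:
    - {"tx":0,"ty":0,"tz":0,"roll":-0.1208,"fingers":60}
    - {"tx":0,"ty":0,"tz":0,"roll":-0.1208,"fingers":60}
    - {"tx":0,"ty":0,"tz":0,"roll":-0.1208,"fingers":60}
    - {"tx":0,"ty":0,"tz":0,"roll":-0.1208,"fingers":60}
    - {"tx":0,"ty":0,"tz":0,"roll":-0.1208,"fingers":60}
    - {"tx":0,"ty":0,"tz":0,"roll":-0.1208,"fingers":60}
    - {"tx":0,"ty":0,"tz":0,"roll":-0.1208,"fingers":60}
    - {"tx":0,"ty":0,"tz":0,"roll":-0.1208,"fingers":60}
    - {"tx":0,"ty":0,"tz":0,"roll":-0.1208,"fingers":60}
    - {"tx":0,"ty":0,"tz":0,"roll":-0.1208,"fingers":60}
    - {"tx":0,"ty":0,"tz":0,"roll":-0.1208,"fingers":60}
    - {"tx":0,"ty":0,"tz":0,"roll":-0.1208,"fingers":60}

```text
time_s: 9.18
tcp_pos: [0.6163, -0.0873, 0.338]
tcp_rot: [[-0.724, 0.689, 0.0], [0.689, 0.724, 0.0], [-0.0, 0.0, -1.0]]
contact_force: [-0.6, -0.3, -0.5]
grip_width: 0.0599
grasp_force: 0.0
```

Call:
play_rows:
  motion:
    - {"tx":0,"ty":0,"tz":0,"roll":-0.1208,"fingers":60}
    - {"tx":0,"ty":0,"tz":0,"roll":-0.1208,"fingers":60}
    - {"tx":0,"ty":0,"tz":0,"roll":-0.1208,"fingers":60}
    - {"tx":0,"ty":0,"tz":0,"roll":-0.1208,"fingers":60}
    - {"tx":0,"ty":0,"tz":0,"roll":-0.1208,"fingers":60}
    - {"tx":0,"ty":0,"tz":0,"roll":-0.1208,"fingers":60}
    - {"tx":0,"ty":0,"tz":0,"roll":0,"fingers":60}

```text
time_s: 9.77
tcp_pos: [0.6163, -0.0874, 0.338]
tcp_rot: [[-0.999, 0.036, 0.0], [0.036, 0.999, 0.0], [-0.0, 0.0, -1.0]]
contact_force: [0.3, 0.2, -0.2]
grip_width: 0.0598
grasp_force: 0.0
```

```bash
cat > look.py <<'E'
from h import *
s=sensors.sense(); print(s['time_s'],s['tcp_pos'].round(4),s['tcp_rot'][:,0].round(3),s['qpos'].round(1),s['contact_force'].round(2),s['grip_width'])
for n in ['side','wrist']:
    d=cap(n); P=cloud(d); im=d['img']
    T=(P-s['tcp_pos'])@s['tcp_rot']*1000
    for lo,hi in [(.14,.15),(.15,.16),(.16,.17),(.17,.18),(.18,.195),(.195,.205),(.208,.22)]:
        m=(d['z_map']>0)&(P[...,2]>lo)&(P[...,2]<hi)&(np.abs(T[...,0])<35)&(np.abs(T[...,1])<16)&(im.max(2)<70)
        if m.sum()>15: print(n,lo,m.sum(),'x',np.percentile(T[m][:,0],[2,50,98]).round(1),'y',np.percentile(T[m][:,1],[2,50,98]).round(1))
E
python3 look.py
```

```text
9.7667 [ 0.6163 -0.0874  0.338 ] [-0.999  0.036 -0.   ] [-11.4  29.6  78.8   0.   71.5 -99.4] [ 0.28  0.16 -0.25] 0.05977995549156486
side 0.14 56 x [-5.5  4.3  9. ] y [-10.8  -7.4  -0.9]
side 0.15 61 x [-5.2  4.6  8.8] y [-10.6  -7.4  -0.4]
side 0.16 63 x [-4.8  3.7  8.9] y [-10.2  -7.4  -1.1]
side 0.17 60 x [-6.9  4.7  9.1] y [-10.5  -7.2  -0.1]
side 0.18 100 x [-5.3  4.4  9. ] y [-10.5  -7.4   1.8]
side 0.195 64 x [-3.1  5.5  9.8] y [-9.9 -7.1  1. ]
side 0.208 60 x [-2.2  4.1  8.7] y [-9.5 -3.3  5.7]
wrist 0.14 152 x [4.9 8.5 9.6] y [-6.7  0.3  7.8]
wrist 0.15 188 x [4.2 8.5 9.4] y [-6.8  0.6  8. ]
wrist 0.16 234 x [4.2 8.4 9.7] y [-6.9  0.7  8.1]
wrist 0.17 274 x [3.6 8.4 9.7] y [-6.9  0.9  8.3]
wrist 0.18 561 x [3.9 8.3 9.6] y [-7.2  0.5  8.3]
wrist 0.195 452 x [4.3 8.6 9.9] y [-6.9  0.5  8.2]
wrist 0.208 1529 x [-5.9  2.7  9.5] y [-7.   0.4  7.9]
```

The handle stands vertical by itself and is centred in the tool. I close to a loose cage and crank clockwise.

Call:
play_rows:
  motion:
    - {"tx":0,"ty":0.4,"tz":0,"roll":0,"fingers":21}
    - {"tx":0,"ty":0,"tz":0,"roll":0,"fingers":21}
    - {"tx":0,"ty":0,"tz":0,"roll":0,"fingers":21}
    - {"tx":0,"ty":0,"tz":0,"roll":0,"fingers":21}
    - {"tx":0,"ty":0,"tz":0,"roll":0,"fingers":21}
    - {"tx":0.1,"ty":-3.6,"tz":0,"roll":0.06,"fingers":21}
    - {"tx":0.1,"ty":-3.6,"tz":0,"roll":0.06,"fingers":21}
    - {"tx":0.1,"ty":-3.6,"tz":0,"roll":0.06,"fingers":21}
    - {"tx":0.1,"ty":-3.6,"tz":0,"roll":0.06,"fingers":21}
    - {"tx":0.1,"ty":-3.6,"tz":0,"roll":0.06,"fingers":21}
  squeeze: 20

```text
time_s: 10.7
tcp_pos: [0.613, -0.1044, 0.3379]
tcp_rot: [[-0.941, 0.338, 0.0], [0.338, 0.941, 0.001], [-0.0, 0.001, -1.0]]
contact_force: [1.8, 3.8, -0.3]
grip_width: 0.0206
grasp_force: 1.9
```

```bash
python3 look.py
```

```text
10.7 [ 0.613  -0.1044  0.3379] [-0.941  0.338 -0.   ] [-13.   29.6  78.9   0.1  71.5 -83.3] [ 1.8   3.84 -0.26] 0.020610863150432923
side 0.14 58 x [-7.   1.9  8.1] y [-7.3 -5.   0.7]
side 0.15 41 x [-6.9  4.2  8.3] y [-7.3 -4.9  0.3]
side 0.17 30 x [ 6.6  8.3 10.1] y [-13.4   7.5  12.9]
side 0.18 41 x [ 7.   8.3 10. ] y [-11.5   2.7  12.6]
side 0.195 20 x [ 6.8  8.2 10.4] y [-12.5   9.1  12.7]
side 0.208 34 x [ 0.2  9.8 11.5] y [-15.5  11.3  15.6]
wrist 0.14 144 x [5.4 8.6 9.7] y [-4.9  2.1  9.5]
wrist 0.15 192 x [3.2 8.6 9.7] y [-5.   2.3 10.3]
wrist 0.16 277 x [-2.9  8.4 10.6] y [-10.6   1.9  11. ]
wrist 0.17 425 x [-5.7  8.6 10.9] y [-11.5   1.8  12.2]
wrist 0.18 814 x [-1.7  8.6 10.9] y [-11.5   1.7  12.1]
wrist 0.195 929 x [-7.   7.4 11. ] y [-11.7   1.2  12.4]
wrist 0.208 2150 x [-5.6  5.  12.4] y [-15.3   2.2  15.2]
```

Tangential force is 4.2 N with almost no radial force, as expected for free running. Continuing.

Call:
play_rows:
  motion:
    - {"tx":0.43,"ty":-7.18,"tz":0,"roll":0.12,"fingers":21}
    - {"tx":0.43,"ty":-7.18,"tz":0,"roll":0.12,"fingers":21}
    - {"tx":0.43,"ty":-7.18,"tz":0,"roll":0.12,"fingers":21}
    - {"tx":0.43,"ty":-7.18,"tz":0,"roll":0.12,"fingers":21}
    - {"tx":0.43,"ty":-7.18,"tz":0,"roll":0.12,"fingers":21}
    - {"tx":0.43,"ty":-7.18,"tz":0,"roll":0.12,"fingers":21}
    - {"tx":0.43,"ty":-7.18,"tz":0,"roll":0.12,"fingers":21}
    - {"tx":0.43,"ty":-7.18,"tz":0,"roll":0.12,"fingers":21}
    - {"tx":0.43,"ty":-7.18,"tz":0,"roll":0.12,"fingers":21}
    - {"tx":0.43,"ty":-7.18,"tz":0,"roll":0.12,"fingers":21}
    - {"tx":0.43,"ty":-7.18,"tz":0,"roll":0.12,"fingers":21}
    - {"tx":0.43,"ty":-7.18,"tz":0,"roll":0.12,"fingers":21}

```text
time_s: 11.8
tcp_pos: [0.5437, -0.1433, 0.338]
tcp_rot: [[0.214, 0.977, 0.001], [0.977, -0.214, -0.001], [-0.0, 0.001, -1.0]]
contact_force: [3.8, -0.9, -1.9]
grip_width: 0.0211
grasp_force: 2.0
```

```bash
python3 look.py | grep -v side
```

```text
11.8 [ 0.5437 -0.1433  0.338 ] [ 0.214  0.977 -0.   ] [-18.5  22.3  89.6  -0.   68.1  -6.2] [ 3.84 -0.9  -1.93] 0.02113536745776897
wrist 0.14 162 x [4.4 8.2 9.3] y [-6.   1.2  8.6]
wrist 0.15 199 x [3.2 8.1 9.3] y [-7.1  1.1  9.1]
wrist 0.16 304 x [-1.7  7.7 11.5] y [-11.5   0.5   9.7]
wrist 0.17 452 x [-7.   8.2 12. ] y [-12.3  -0.1  11.2]
wrist 0.18 888 x [-3.8  8.2 11.9] y [-12.3   0.4  11.2]
wrist 0.195 993 x [-6.1  7.5 12.2] y [-12.6   0.3  11.5]
wrist 0.208 2135 x [-5.8  4.7 13.6] y [-15.2   1.6  15.3]
```

Call:
play_rows:
  motion:
    - {"tx":0.43,"ty":-7.18,"tz":0,"roll":0.12,"fingers":21}
    - {"tx":0.43,"ty":-7.18,"tz":0,"roll":0.12,"fingers":21}
    - {"tx":0.43,"ty":-7.18,"tz":0,"roll":0.12,"fingers":21}
    - {"tx":0.43,"ty":-7.18,"tz":0,"roll":0.12,"fingers":21}
    - {"tx":0.43,"ty":-7.18,"tz":0,"roll":0.12,"fingers":21}
    - {"tx":0.43,"ty":-7.18,"tz":0,"roll":0.12,"fingers":21}
    - {"tx":0.43,"ty":-7.18,"tz":0,"roll":0.12,"fingers":21}
    - {"tx":0.43,"ty":-7.18,"tz":0,"roll":0.12,"fingers":21}
    - {"tx":0.43,"ty":-7.18,"tz":0,"roll":0.12,"fingers":21}
    - {"tx":0.43,"ty":-7.18,"tz":0,"roll":0.12,"fingers":21}
    - {"tx":0.43,"ty":-7.18,"tz":0,"roll":0.12,"fingers":21}
    - {"tx":0.43,"ty":-7.18,"tz":0,"roll":0.12,"fingers":21}

```text
time_s: 12.9
tcp_pos: [0.4968, -0.0797, 0.3381]
tcp_rot: [[0.997, -0.08, 0.0], [-0.08, -0.997, -0.001], [0.0, 0.001, -1.0]]
contact_force: [0.7, -4.1, 0.2]
grip_width: 0.0213
grasp_force: 2.0
```

Call:
play_rows:
  motion:
    - {"tx":0.43,"ty":-7.18,"tz":0,"roll":0.12,"fingers":21}
    - {"tx":0.43,"ty":-7.18,"tz":0,"roll":0.12,"fingers":21}
    - {"tx":0.43,"ty":-7.18,"tz":0,"roll":0.12,"fingers":21}
    - {"tx":0.43,"ty":-7.18,"tz":0,"roll":0.12,"fingers":21}
    - {"tx":0.43,"ty":-7.18,"tz":0,"roll":0.12,"fingers":21}
    - {"tx":0.43,"ty":-7.18,"tz":0,"roll":0.12,"fingers":21}
    - {"tx":0.43,"ty":-7.18,"tz":0,"roll":0.12,"fingers":21}
    - {"tx":0,"ty":0,"tz":0,"roll":0,"fingers":21}

```text
time_s: 13.57
tcp_pos: [0.5208, -0.0363, 0.3379]
tcp_rot: [[0.606, -0.796, -0.0], [-0.796, -0.606, -0.0], [0.0, 0.0, -1.0]]
contact_force: [1.0, 0.3, -0.4]
grip_width: 0.0212
grasp_force: 0.0
```

```bash
python3 look.py | grep -v side
python3 - <<'E'
from h import *
O=np.array([.5557,-.086]); ey=np.array([.118,.993]); ex=np.array([.993,-.118])
for n in ['scene','side']:
    d=cap(n); P=cloud(d); q=P[...,:2]-O; Y=q@ey*1000; X=q@ex*1000
    z=P[...,2]; ok=(d['z_map']>0)&(np.abs(X)<25)
    im=d['img'].astype(int)
    for nm,m in [('jawtop',(z>.055)&(z<.063)&(Y>50)&(Y<185)),('white',(z>.045)&(z<.0535)&(im.min(2)>120)&(Y>80)&(Y<190)),('padtail',(z>.052)&(z<.072)&(Y>150)&(Y<225))]:
        m=m&ok
        if m.sum()>10: print(n,nm,m.sum(),np.percentile(Y[m],[2,10,50,90,98]).round(1),np.percentile(X[m],[2,98]).round(0))
    cv2.imwrite('pics/%s5.png'%n,d['img'][:,:,::-1])
E
```

```text
13.5667 [ 0.5208 -0.0363  0.3379] [ 0.606 -0.796  0.   ] [ -8.   17.4  96.2  -0.   66.4 134.7] [ 1.02  0.27 -0.44] 0.021187657550111132
wrist 0.14 161 x [3.  6.8 8.1] y [-6.6  0.7  8.1]
wrist 0.15 200 x [2.4 6.8 7.9] y [-6.6  0.6  8.5]
wrist 0.16 282 x [-3.8  6.5 10.3] y [-11.2   0.6  10. ]
wrist 0.17 457 x [-5.8  6.8 10.7] y [-12.3   0.5  11.3]
wrist 0.18 876 x [-2.7  6.8 10.8] y [-12.3   0.6  11.3]
wrist 0.195 1040 x [-9.5  6.  11. ] y [-12.4   0.5  11.6]
wrist 0.208 2166 x [-7.4  3.3 12.3] y [-15.2   0.8  15.4]
scene jawtop 449 [ 97.9 100.  113.4 176.7 179.8] [-23.  24.]
scene white 271 [123.  125.1 137.8 152.4 155.7] [-22.  25.]
scene padtail 550 [169.8 171.8 192.4 210.  214. ] [-24.  24.]
side jawtop 172 [ 95.5  97.2 109.6 174.1 176.7] [-23.  24.]
side white 110 [ 95.8 127.6 143.6 153.9 189.6] [-22.  24.]
side padtail 232 [166.9 168.6 188.1 205.5 211.5] [-24.  25.]
```

The handle is still vertical after about 4.0 rad, with about 12 mm (1.5 rad) left before contact. I open, recentre, turn back half a turn for range and re-cage.

Call:
play_rows:
  motion:
    - {"tx":0,"ty":0,"tz":0,"roll":0,"fingers":60}
    - {"tx":0,"ty":0,"tz":0,"roll":0,"fingers":60}
    - {"tx":-1.6,"ty":0.6,"tz":0,"roll":0,"fingers":60}
    - {"tx":0,"ty":0,"tz":0,"roll":-0.1208,"fingers":60}
    - {"tx":0,"ty":0,"tz":0,"roll":-0.1208,"fingers":60}
    - {"tx":0,"ty":0,"tz":0,"roll":-0.1208,"fingers":60}
    - {"tx":0,"ty":0,"tz":0,"roll":-0.1208,"fingers":60}
    - {"tx":0,"ty":0,"tz":0,"roll":-0.1208,"fingers":60}
    - {"tx":0,"ty":0,"tz":0,"roll":-0.1208,"fingers":60}
    - {"tx":0,"ty":0,"tz":0,"roll":-0.1208,"fingers":60}
    - {"tx":0,"ty":0,"tz":0,"roll":-0.1208,"fingers":60}
    - {"tx":0,"ty":0,"tz":0,"roll":-0.1208,"fingers":60}

```text
time_s: 14.77
tcp_pos: [0.5185, -0.0359, 0.3379]
tcp_rot: [[0.985, 0.173, 0.0], [0.173, -0.985, -0.0], [0.0, 0.0, -1.0]]
contact_force: [-0.3, 0.5, 0.8]
grip_width: 0.0602
grasp_force: 0.0
```

Call:
play_rows:
  motion:
    - {"tx":0,"ty":0,"tz":0,"roll":-0.1208,"fingers":60}
    - {"tx":0,"ty":0,"tz":0,"roll":-0.1208,"fingers":60}
    - {"tx":0,"ty":0,"tz":0,"roll":-0.1208,"fingers":60}
    - {"tx":0,"ty":0,"tz":0,"roll":-0.1208,"fingers":60}
    - {"tx":0,"ty":0,"tz":0,"roll":-0.1208,"fingers":60}
    - {"tx":0,"ty":0,"tz":0,"roll":-0.1208,"fingers":60}
    - {"tx":0,"ty":0,"tz":0,"roll":-0.1208,"fingers":60}
    - {"tx":0,"ty":0,"tz":0,"roll":-0.1208,"fingers":60}
    - {"tx":0,"ty":0,"tz":0,"roll":-0.1208,"fingers":60}
    - {"tx":0,"ty":0,"tz":0,"roll":-0.1208,"fingers":60}
    - {"tx":0,"ty":0,"tz":0,"roll":-0.1208,"fingers":60}
    - {"tx":0,"ty":0,"tz":0,"roll":-0.1208,"fingers":60}

```text
time_s: 15.77
tcp_pos: [0.5185, -0.0359, 0.3379]
tcp_rot: [[-0.053, 0.999, 0.0], [0.999, 0.053, 0.0], [0.0, 0.0, -1.0]]
contact_force: [0.3, -0.5, 0.2]
grip_width: 0.0599
grasp_force: 0.0
```

Call:
play_rows:
  motion:
    - {"tx":0,"ty":0,"tz":0,"roll":-0.1208,"fingers":60}
    - {"tx":0,"ty":0,"tz":0,"roll":-0.1208,"fingers":60}
    - {"tx":0,"ty":0,"tz":0,"roll":-0.1208,"fingers":60}
    - {"tx":0,"ty":0,"tz":0,"roll":-0.1208,"fingers":60}
    - {"tx":0,"ty":0,"tz":0,"roll":-0.1208,"fingers":60}
    - {"tx":0,"ty":0,"tz":0,"roll":0,"fingers":21}
    - {"tx":0,"ty":0,"tz":0,"roll":0,"fingers":21}
    - {"tx":0,"ty":0,"tz":0,"roll":0,"fingers":21}
    - {"tx":0,"ty":0,"tz":0,"roll":0,"fingers":21}
    - {"tx":0,"ty":0,"tz":0,"roll":0,"fingers":21}

```text
time_s: 16.6
tcp_pos: [0.5186, -0.0359, 0.3379]
tcp_rot: [[-0.604, 0.797, -0.0], [0.797, 0.604, 0.0], [0.0, 0.0, -1.0]]
contact_force: [0.3, 1.2, -0.1]
grip_width: 0.0208
grasp_force: 0.0
```

```bash
python3 look.py | grep -v side
```

```text
16.6 [ 0.5186 -0.0359  0.3379] [-0.604  0.797  0.   ] [ -8.   17.2  96.5   0.   66.3 -45.1] [ 0.26  1.16 -0.08] 0.020788399042658324
wrist 0.14 161 x [3.4 7.  8.1] y [-6.2  0.9  7.9]
wrist 0.15 192 x [2.6 6.8 8.2] y [-6.5  0.9  8.5]
wrist 0.16 309 x [-5.4  6.3 11. ] y [-10.    0.3  11.2]
wrist 0.17 501 x [-8.8  6.8 11.4] y [-11.1   0.9  12.6]
wrist 0.18 935 x [-7.2  6.8 11.4] y [-10.9   0.9  12.5]
wrist 0.195 1066 x [-6.9  6.1 11.5] y [-11.2   0.5  12.9]
wrist 0.208 2104 x [-6.8  3.6 13.1] y [-15.4   0.1  15.3]
```

Call:
play_rows:
  motion:
    - {"tx":-0.5,"ty":7.18,"tz":0,"roll":0.12,"fingers":21}
    - {"tx":-0.5,"ty":7.18,"tz":0,"roll":0.12,"fingers":21}
    - {"tx":-0.5,"ty":7.18,"tz":0,"roll":0.12,"fingers":21}
    - {"tx":-0.5,"ty":7.18,"tz":0,"roll":0.12,"fingers":21}
    - {"tx":-0.5,"ty":7.18,"tz":0,"roll":0.12,"fingers":21}
    - {"tx":-0.43,"ty":7.18,"tz":0,"roll":0.12,"fingers":21}
    - {"tx":-0.43,"ty":7.18,"tz":0,"roll":0.12,"fingers":21}
    - {"tx":-0.43,"ty":7.18,"tz":0,"roll":0.12,"fingers":21}
    - {"tx":-0.43,"ty":7.18,"tz":0,"roll":0.12,"fingers":21}

```text
time_s: 17.45
tcp_pos: [0.5802, -0.0293, 0.3378]
tcp_rot: [[0.423, 0.906, -0.001], [0.906, -0.423, 0.0], [-0.0, -0.001, -1.0]]
contact_force: [-3.5, 1.7, 2.1]
grip_width: 0.0215
grasp_force: 2.0
```

Call:
play_rows:
  motion:
    - {"tx":-0.07,"ty":3,"tz":0,"roll":0.05,"fingers":21}
    - {"tx":-0.07,"ty":3,"tz":0,"roll":0.05,"fingers":21}

```text
time_s: 17.62
tcp_pos: [0.5855, -0.0321, 0.3378]
tcp_rot: [[0.509, 0.861, -0.001], [0.861, -0.509, 0.0], [-0.0, -0.001, -1.0]]
contact_force: [-3.4, 1.9, 2.8]
grip_width: 0.0216
grasp_force: 2.0
```

```bash
cat > jaw.py <<'E'
from h import *
s=sensors.sense(); print('tang',-(s['contact_force']@s['tcp_rot'][:,1]).round(2),'rad',(s['contact_force']@s['tcp_rot'][:,0]).round(2))
O=np.array([.5557,-.086]); ey=np.array([.118,.993]); ex=np.array([.993,-.118])
for n in ['scene','side']:
    d=cap(n); P=cloud(d); q=P[...,:2]-O; Y=q@ey*1000; X=q@ex*1000
    z=P[...,2]; ok=(d['z_map']>0)&(np.abs(X)<30)
    im=d['img'].astype(int)
    for nm,m in [('jaw',(z>.055)&(z<.063)&(Y>85)&(Y<145)&(im.max(2)<90)),('white',(z>.046)&(z<.0535)&(im.min(2)>110)&(Y>110)&(Y<167)),('pad',(z>.055)&(z<.062)&(Y>160)&(Y<188))]:
        m=m&ok
        if m.sum()>10: print(n,nm,m.sum(),np.percentile(Y[m],[2,50,98]).round(1))
E
python3 jaw.py; python3 look.py | grep -v side
```

```text
tang 3.84 rad -0.12
scene jaw 84 [106.2 114.7 128.7]
scene white 200 [135.6 153.1 165. ]
scene pad 165 [169.7 174.5 180.4]
side jaw 145 [102.5 107.3 119. ]
side white 209 [132.8 147.6 166.8]
side pad 155 [166.6 172.3 187.8]
17.7167 [ 0.5855 -0.0322  0.3378] [ 0.507  0.862 -0.   ] [-6.7 25.2 85.4  0.  69.4 23.7] [-1.15  0.89  1.82] 0.020848194181500475
wrist 0.14 160 x [4.2 8.1 9.2] y [-8.8 -1.5  5.7]
wrist 0.15 193 x [3.6 7.9 9.1] y [-9.2 -1.7  6. ]
wrist 0.16 298 x [-1.6  7.7 11.7] y [-10.9  -1.9  10.4]
wrist 0.17 450 x [-4.4  8.  11.9] y [-11.7  -1.   11.5]
wrist 0.18 863 x [-2.5  8.  12. ] y [-11.8  -1.   11.6]
wrist 0.195 984 x [-6.4  7.3 12. ] y [-12.1  -0.9  12. ]
wrist 0.208 2138 x [-6.2  4.5 13.5] y [-15.3  -1.6  15.2]
```

Free running is about 3.9 N at the handle, with roughly 2–3 mm of gap left. From here I step gently and watch the force.

Call:
play_rows:
  motion:
    - {"tx":-0.07,"ty":3,"tz":0,"roll":0.05,"fingers":21}
    - {"tx":-0.07,"ty":3,"tz":0,"roll":0.05,"fingers":21}
    - {"tx":-0.07,"ty":3,"tz":0,"roll":0.05,"fingers":21}

```text
time_s: 18.07
tcp_pos: [0.5926, -0.0371, 0.3378]
tcp_rot: [[0.63, 0.777, -0.001], [0.777, -0.63, 0.0], [-0.0, -0.001, -1.0]]
contact_force: [-3.7, 2.2, 1.3]
grip_width: 0.021
grasp_force: 2.0
```

Call:
play_rows:
  motion:
    - {"tx":-0.07,"ty":3,"tz":0,"roll":0.05,"fingers":21}

```text
time_s: 18.15
tcp_pos: [0.5949, -0.039, 0.3378]
tcp_rot: [[0.668, 0.744, -0.001], [0.744, -0.668, 0.0], [-0.0, -0.001, -1.0]]
contact_force: [-3.1, 3.1, 1.4]
grip_width: 0.0211
grasp_force: 2.0
```

Call:
play_rows:
  motion:
    - {"tx":-0.07,"ty":3,"tz":0,"roll":0.05,"fingers":21}

```text
time_s: 18.23
tcp_pos: [0.5971, -0.0411, 0.3378]
tcp_rot: [[0.704, 0.71, -0.001], [0.71, -0.704, 0.0], [-0.0, -0.001, -1.0]]
contact_force: [-2.3, 3.5, 0.3]
grip_width: 0.0214
grasp_force: 2.0
```

Call:
play_rows:
  motion:
    - {"tx":-0.07,"ty":3,"tz":0,"roll":0.05,"fingers":21}
    - {"tx":-0.07,"ty":3,"tz":0,"roll":0.05,"fingers":21}

```text
time_s: 18.4
tcp_pos: [0.6012, -0.0455, 0.3378]
tcp_rot: [[0.771, 0.636, -0.001], [0.636, -0.771, 0.001], [-0.0, -0.001, -1.0]]
contact_force: [-2.3, 4.0, 0.4]
grip_width: 0.0207
grasp_force: 2.0
```

Call:
play_rows:
  motion:
    - {"tx":-0.07,"ty":3,"tz":0,"roll":0.05,"fingers":21}

```text
time_s: 18.48
tcp_pos: [0.6031, -0.0478, 0.3378]
tcp_rot: [[0.802, 0.597, -0.0], [0.597, -0.802, 0.001], [-0.0, -0.001, -1.0]]
contact_force: [-1.4, 3.8, 1.2]
grip_width: 0.0211
grasp_force: 2.0
```

```bash
python3 jaw.py; python3 look.py | grep -v side|head -4
```

```text
tang 3.86 rad 1.16
scene jaw 147 [109.6 120.6 130.3]
scene white 185 [136.  150.6 166.5]
scene pad 115 [170.3 174.9 180.4]
side jaw 123 [106.3 109.8 121.4]
side white 210 [136.7 150.5 166.7]
side pad 166 [166.2 172.8 187.9]
18.5833 [ 0.6031 -0.0481  0.3378] [0.802 0.598 0.   ] [-8.  27.5 82.   0.  70.5 45.3] [-1.34  2.06  1.1 ] 0.02111071054332974
wrist 0.14 157 x [4.7 8.2 9.3] y [-9.1 -1.6  5.3]
wrist 0.15 194 x [4.  8.2 9.4] y [-9.8 -2.1  5.5]
wrist 0.16 301 x [-1.4  7.8 11.1] y [-11.2  -1.9  10.1]
```

Call:
play_rows:
  motion:
    - {"tx":-0.07,"ty":3,"tz":0,"roll":0.05,"fingers":21}

```text
time_s: 18.77
tcp_pos: [0.6047, -0.0501, 0.3378]
tcp_rot: [[0.829, 0.56, -0.0], [0.56, -0.829, 0.0], [-0.0, -0.0, -1.0]]
contact_force: [-2.2, 3.3, 0.8]
grip_width: 0.0212
grasp_force: 2.0
```

Call:
play_rows:
  motion:
    - {"tx":-0.07,"ty":3,"tz":0,"roll":0.05,"fingers":21}

```text
time_s: 18.85
tcp_pos: [0.6064, -0.0527, 0.3379]
tcp_rot: [[0.857, 0.515, -0.0], [0.515, -0.857, 0.0], [-0.0, -0.001, -1.0]]
contact_force: [-2.3, 4.0, 1.7]
grip_width: 0.0213
grasp_force: 2.2
```

Call:
play_rows:
  motion:
    - {"tx":-0.07,"ty":3,"tz":0,"roll":0.05,"fingers":21}

```text
time_s: 18.93
tcp_pos: [0.6079, -0.0554, 0.3378]
tcp_rot: [[0.882, 0.471, -0.0], [0.471, -0.882, 0.001], [-0.0, -0.001, -1.0]]
contact_force: [-2.7, 4.6, 1.0]
grip_width: 0.0208
grasp_force: 2.5
```

Contact: the tangential force goes 4.0, 4.6, 5.3 N. The target is about 7.2 N, so two or three more steps.

Call:
play_rows:
  motion:
    - {"tx":-0.07,"ty":3,"tz":0,"roll":0.05,"fingers":21}

```text
time_s: 19.02
tcp_pos: [0.6093, -0.058, 0.3379]
tcp_rot: [[0.905, 0.426, -0.0], [0.426, -0.905, 0.001], [0.0, -0.001, -1.0]]
contact_force: [-2.9, 4.5, 1.4]
grip_width: 0.0211
grasp_force: 2.9
```

Call:
play_rows:
  motion:
    - {"tx":-0.07,"ty":3,"tz":0,"roll":0.05,"fingers":21}

```text
time_s: 19.1
tcp_pos: [0.6105, -0.0607, 0.3379]
tcp_rot: [[0.925, 0.381, -0.0], [0.381, -0.925, 0.001], [0.0, -0.001, -1.0]]
contact_force: [-2.5, 6.5, 1.4]
grip_width: 0.021
grasp_force: 3.3
```

Call:
play_rows:
  motion:
    - {"tx":-0.03,"ty":1.8,"tz":0,"roll":0.03,"fingers":21}

```text
time_s: 19.18
tcp_pos: [0.6112, -0.0624, 0.3379]
tcp_rot: [[0.936, 0.352, -0.0], [0.352, -0.936, 0.001], [0.0, -0.001, -1.0]]
contact_force: [-2.6, 7.0, 1.8]
grip_width: 0.0209
grasp_force: 3.5
```

Call:
play_rows:
  motion:
    - {"tx":0,"ty":0,"tz":0,"roll":0,"fingers":21}

```text
time_s: 19.27
tcp_pos: [0.6111, -0.0625, 0.3378]
tcp_rot: [[0.936, 0.353, -0.0], [0.353, -0.936, 0.001], [-0.0, -0.001, -1.0]]
contact_force: [-2.2, 6.4, 1.0]
grip_width: 0.0206
grasp_force: 2.7
```

Call:
play_rows:
  motion:
    - {"tx":0,"ty":-0.8,"tz":0,"roll":0,"fingers":30}
    - {"tx":0,"ty":-0.8,"tz":0,"roll":0,"fingers":50}
    - {"tx":0,"ty":0,"tz":0,"roll":0,"fingers":70}
    - {"tx":0,"ty":0,"tz":0,"roll":0,"fingers":70}

```text
time_s: 19.6
tcp_pos: [0.6106, -0.0613, 0.3379]
tcp_rot: [[0.936, 0.353, 0.0], [0.353, -0.936, -0.0], [0.0, 0.0, -1.0]]
contact_force: [-0.9, -0.0, 0.1]
grip_width: 0.0656
grasp_force: 0.0
```

```bash
python3 look.py; python3 jaw.py
```

```text
19.6 [ 0.6106 -0.0613  0.3379] [0.936 0.353 0.   ] [-9.1 28.6 80.4 -0.  71.  60.2] [-0.91 -0.03  0.09] 0.06559670653144961
side 0.14 51 x [-8.6 -5.5  3. ] y [-2.1  4.8  8.1]
side 0.15 55 x [-9.2 -5.9  1.1] y [-2.8  4.8  8.4]
side 0.16 60 x [-9.3 -6.2  3.6] y [-3.8  5.   8.7]
side 0.17 52 x [-8.5 -5.4  3. ] y [-2.6  4.7  8. ]
side 0.18 96 x [-9.4 -5.8  2.7] y [-3.7  4.7  8.8]
side 0.195 63 x [-8.9 -5.6  2.7] y [-3.5  4.5  8.5]
side 0.208 70 x [-8.3 -2.3  5.9] y [-5.   1.7  8.3]
wrist 0.14 156 x [4.6 8.3 9.3] y [-8.8 -1.7  5.7]
wrist 0.15 200 x [4.2 8.2 9.4] y [-9.3 -1.6  6. ]
wrist 0.16 235 x [3.6 8.  9.4] y [-9.6 -1.5  6.2]
wrist 0.17 304 x [3.  8.1 9.6] y [-10.   -1.5   6.2]
wrist 0.18 568 x [3.9 8.2 9.5] y [-9.6 -1.8  6.1]
wrist 0.195 495 x [3.2 8.5 9.9] y [-9.8 -1.7  6.2]
wrist 0.208 1522 x [-6.   2.7  9.4] y [-9.1 -1.6  5.9]
tang -0.68 rad -0.15
scene jaw 150 [111.9 121.6 132.3]
scene white 134 [137.4 151.2 166.1]
scene pad 110 [163.9 176.1 182.1]
side jaw 108 [107.7 111.7 123. ]
side white 192 [138.3 150.3 166. ]
side pad 173 [168.2 174.5 187.8]
```

The force reached about 7.4 N, 3.5 N above free running (about 26 N of clamping), and I released with the handle vertical. I back off upward and check that it stays.

Call:
play_rows:
  motion:
    - {"tx":0,"ty":0,"tz":-10,"roll":0,"fingers":80}
    - {"tx":0,"ty":0,"tz":-15,"roll":0,"fingers":80}
    - {"tx":0,"ty":0,"tz":-20,"roll":0,"fingers":80}
    - {"tx":0,"ty":0,"tz":-20,"roll":0,"fingers":80}
    - {"tx":0,"ty":0,"tz":-15,"roll":0,"fingers":80}
    - {"tx":0,"ty":0,"tz":0,"roll":0,"fingers":80}
    - {"tx":0,"ty":0,"tz":0,"roll":0,"fingers":80}
    - {"tx":0,"ty":0,"tz":0,"roll":0,"fingers":80}

```text
time_s: 20.47
tcp_pos: [0.6106, -0.0613, 0.4172]
tcp_rot: [[0.936, 0.353, -0.001], [0.353, -0.936, 0.0], [-0.001, -0.001, -1.0]]
contact_force: [-0.7, -0.3, 0.4]
grip_width: 0.0801
grasp_force: 0.0
```

```bash
python3 look.py; python3 jaw.py
python3 - <<'E'
from h import *
a=cap('side')['img'][130:400,170:440]; b=cap('scene')['img'][100:370,140:410]
cv2.imwrite('pics/end.png',cv2.resize(np.hstack([a,b]),(800,400))[:,:,::-1])
E
```

```text
20.4667 [ 0.6106 -0.0613  0.4172] [ 0.936  0.353 -0.001] [-9.2 24.9 75.  -0.  80.2 60.2] [-0.67 -0.3   0.4 ] 0.08008886069959574
side 0.14 52 x [-8.4 -5.4  3.9] y [-2.   5.   8.9]
side 0.15 53 x [-8.6 -5.2  1.5] y [-3.   4.9  8.6]
side 0.16 61 x [-8.7 -5.6  3.6] y [-4.1  4.6  9.2]
side 0.17 56 x [-8.8 -5.1  2.3] y [-3.2  5.6  8.9]
side 0.18 93 x [-8.5 -5.5  3.8] y [-3.8  5.1  9.1]
side 0.195 60 x [-8.6 -5.7  2.7] y [-2.4  5.1  8.6]
side 0.208 73 x [-8.5 -1.5  6.4] y [-6.1  1.9  8.4]
wrist 0.14 56 x [5.1 8.5 9.5] y [-8.8 -1.4  5.4]
wrist 0.15 60 x [4.9 8.5 9.5] y [-8.6 -1.4  5.7]
wrist 0.16 65 x [4.9 8.5 9.5] y [-8.3 -1.3  5.7]
wrist 0.17 79 x [4.7 8.4 9.7] y [-9.  -1.3  6.1]
wrist 0.18 147 x [4.1 8.5 9.6] y [-9.1 -1.3  6.3]
wrist 0.195 115 x [4.2 8.5 9.7] y [-9.2 -1.9  6.1]
wrist 0.208 565 x [-6.6  2.   9. ] y [-9.4 -1.8  5.7]
tang 0.09 rad -0.35
scene jaw 263 [112.  121.2 132.7]
scene white 246 [137.3 150.1 166.2]
scene pad 169 [171.  176.1 181.9]
side jaw 199 [107.7 114.9 125.9]
side white 189 [138.5 152.5 166.2]
side pad 159 [168.4 174.6 187.9]
```

View pics/end.png

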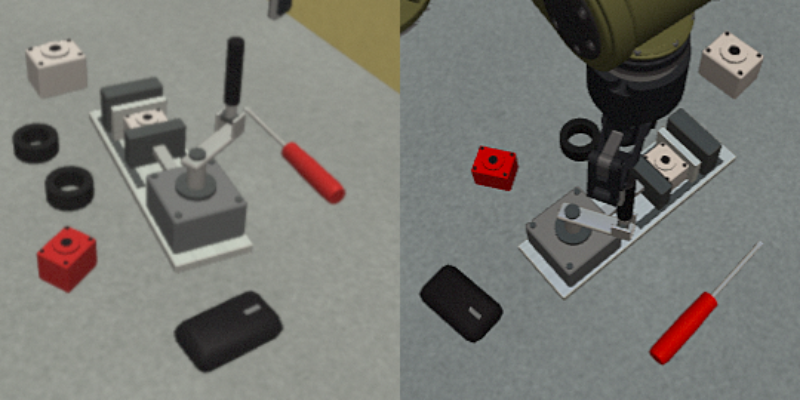

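The picture shows the handle upright and free at crop (235,75), with the housing between jaw and pad at (148,120). The bystanders are where they were, and the handle has not moved since release.

```bash
python3 -c "from station import ctrl; print(ctrl.hand_in())"
```

```text
the job is handed in; nothing more can be done
None
```

The job is handed in, with no verdict shown: the handle was swung up to its stop, then cranked clockwise until the housing was clamped at an estimated 26 N, and left upright and released, with the tyres, mouse and screwdriver not moved.

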